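# Sweep loose jar lids through the gate into the catch slot

### The arm

A 7-joint arm with a two-finger parallel gripper is mounted at the origin on the work surface. World frame = base frame: x ahead of the robot, y to its left, z up, the work surface at z = 0. Lengths are in m, angles in rad, forces in N, time in s.
With the tool pointing down it reaches from about 0.425 to 0.95 m from the base axis. Payload 4.7 kg.
Tool frame: the origin (TCP) lies between the finger pads; the fingertips stand 11 mm ahead of it and the grasp point (between the pads) lies 8 mm behind it; z points along the fingers, y is the direction in which the jaws open and shut (so a half turn about z gives the same grasp; the last joint's range is limited). The gripper opens to 87 mm and grips with 3 to 60 N. Pads are 19 mm wide; open, the fingers measure 117 mm over their backs; the gripper's body (75 mm by 190 mm) begins 51 mm behind the grasp point.
Start: joints at [1.26, 0.469, -0.049, 1.532, 0.024, 1.141, -0.082], TCP at [0.188, -0.648, 0.234] pointing down, gripper open.
Joint ranges: [-2.59, 2.59], [-0.33, 1.99], [-1.39, 1.29], [0.1, 2.45], [-1.04, 4.18], [0.21, 1.99], [-2.66, 2.66]. Speed limits (rad/s): [2.57, 2.57, 3.14, 3.14, 3.14, 3.14, 3.14].

### API

Orientations are given as a 3x3 rotation matrix whose columns are the frame's x, y, z axes.
In Python, from station import read_state, grab_frame, finish_job, outline_of gives the robot as it stands.
- The arm moves only by the shell command python3 -m pendant 'ROWS' [FORCE]. ROWS is JSON, a list of rows, each an object with "offset": the shift along the tool's x, y, z in mm, a list of three; "angular": the turn, a rotation vector about the tool's x, y, z in degrees, a list of three; "fingers": the closure, from 0 (fully open) to 1 (shut). A call has 1 to 10 rows; each row shifts and turns the commanded pose from where the row before left it, along the tool's axes as they then stand; what a row does not reach is not made up. A row lasts 1/8 s, in which the tool goes at most 62.5 mm and 10.7 degrees, less where a joint would pass 70% of its speed; a pose out of reach is approached as far as the arm can. A call is refused whole if a number of a shift passes 62.5 or a number of a turn 10.7, either way. A call with a gripper value outside its range is refused whole. The fingers move at their own pace and stop on an object; FORCE is the grip in N (left out, the last holds). Time passes only in rows, so rows that do not move let the fingers close. It gives the time, the measured TCP pose, the force and the opening at its end, in the units of the state.
- read_state(): the state, without advancing time (a new reading comes with each control period).
- grab_frame(name): name is "scene" or "top" or "wrist"; returns a dict with "image" (420x560x3 uint8, red, green, blue), "z_map" (420x560 float32, m along the optical axis (not along the pixel's ray), 0 where there is no reading), "fx", "fy", "cx", "cy" (pixels), "k1" (the pictures are not rectified: a ray, as slopes to the right and down, at radius r is drawn at 1 + k1 r^2 times it, then the intrinsics apply), "xyz" and "orientation" of the camera in the world. Camera axes: x right, y down, z forward; pixel columns grow to the right and rows downward; lengths in m; the calibration is good to about 2 mm. A picture is of the moment at which its call begins.
- finish_job(): hands the job in, once; it reports no verdict.
Trained networks look in the newest picture that a camera, given by its name, has taken for a name from the list of things; names that differ only in an ending like _2 or _b are one class to them, and where a whole thing is asked for, a point or a joint stands for the part that bears it (a point fixed in the world has none). Each returns a list of dicts, best first, with "conf" (0 to 1); they miss things now and then, are a little off and sometimes report something else, mostly with a low value. They report only what shows in the picture. A call takes as long as a camera call. They do not tell look-alikes from the thing itself.
- outline_of(label, camera): "pixels" (420x560 bool, what is visible of it) and "centre" ([row, column] in pixels, amid what is visible of it).
The state is a dict: "time": time; "joint_positions": joint angles; "joint_velocities": joint speeds; "tau": joint torques, N m; "position": TCP position; "eef_rot": TCP orientation; "force": force on the tool from outside, world axes, zero at the start; "torque": the same for the moment, N m; "grip_width": opening from 0.0 (shut) to 1.0 (fully open).
Only numpy, scipy, OpenCV 4.12 (cv2) and the standard library are available. Lean on these libraries where they do the work, as an engineer would, in place of code of your own. Each camera call takes 0.05 s, during which the arm holds its last target.

### The job

Push the three loose jar lids across the sorting tray with the fingertips, through the gate in its rim, so that they drop one at a time (in any order) into the catch slot behind it. Slide the lids only, do not lift them, and leave the cup, the square post and the jar where they stand. Finish with all three lids lying in the slot and the hand clear.

Things in the scene. Friction and masses are not known exactly. Their poses are not given: they have to be found in the camera images.
- tray: Fixed sorting tray; origin on the table, its +x axis runs from the deck through the gate to the slot. Tray frame, mm: level plywood deck, top at z 80, inner area x -170..50, y -140..140. Wooden rim all round, 8 thick, 20 above the deck (top z 100); the +x rim (x 50..58) is broken by the gate, 54 wide, centred on y = 0. The deck runs level through the gate and ends at x 58 in a sharp edge.
- gate (a point): Middle of the gate at deck height: tray x 54, y 0, z 80 mm. A lid drops into the slot once its centre is pushed past the deck's edge, tray x 58 mm.
- slot (a point): Middle of the catch slot's flat floor: tray x 145, y 0, z 5 mm. The slot is an open-topped grey box right behind the gate, inside tray x 58..190, y -80..80 mm, with a steep chute (60 degrees) from z 77 at x 58 down to the flat floor at x 100; walls 8 mm thick and up to z 80 mm (deck level).
- lid0: Loose white ceramic jar lid: flat round disc 40 mm across and 11 mm high with a small knob (16 mm across) on top, 22 mm high in all, about 35 g; the three lids are alike. Origin at the centre of its underside, z up through the knob. Starts flat on the deck, clear of the other lids, its edge at least 45 mm from the tray -x rim and 30 mm from the side rims.
- lid1: Loose white ceramic jar lid: flat round disc 40 mm across and 11 mm high with a small knob (16 mm across) on top, 22 mm high in all, about 35 g; the three lids are alike. Origin at the centre of its underside, z up through the knob. Starts flat on the deck, clear of the other lids, its edge at least 45 mm from the tray -x rim and 30 mm from the side rims.
- lid2: Loose white ceramic jar lid: flat round disc 40 mm across and 11 mm high with a small knob (16 mm across) on top, 22 mm high in all, about 35 g; the three lids are alike. Origin at the centre of its underside, z up through the knob. Starts flat on the deck, clear of the other lids, its edge at least 45 mm from the tray -x rim and 30 mm from the side rims.
- cup: Bystander: small blue ceramic cup, 42 mm across, 45 mm tall, standing on the deck in one of the two corners at the ends of the gate wall. Origin at the centre of its underside. Leave it.
- post: Bystander: terracotta-coloured square kiln post, 30 x 30 x 50 mm, standing on the deck in the other corner of the gate wall. Origin at the centre of its underside. Leave it.
- jar: Bystander: white jar with blue bands, 93 mm across, 110 mm tall, standing on the table beside the tray on its +y side. Origin at the centre of its underside. Leave it.
There are look-alikes about, which are no part of the job. Leave any blue or red look-alike of the lid1 alone.

How it is judged:
By the outcome, as a careful person would: the job done as asked, in the order asked, and still so for the second after the job is handed in, with the robot touching nothing.
It also fails if it takes over 72 s, if anything falls off the work surface, if the arm or the gripper's body presses on something with over 40 N, if the wrist force passes 120 N, or if a joint passes its speed limit or range.

## Working session

There is one attempt and no reset: what is moved stays moved. The work goes in short steps, Python scripts to look and compute and a shell command to move; the robot and the scene stay as the last step left them, time stands still between calls to the robot, and variables do not carry over. Pictures are saved under pics/ and viewed, and the job is handed in when it is done.

```bash
mkdir -p pics && ls && python3 - <<'E'
from station import *
import cv2,numpy as np
np.set_printoptions(precision=4,suppress=True)
s=read_state();print({k:(np.round(v,4).tolist()) for k,v in s.items()})
for n in ["scene","top","wrist"]:
    f=grab_frame(n);cv2.imwrite(f"pics/{n}0.png",f["image"][:,:,::-1])
    np.savez(f"{n}0.npz",**f)
    print(n,f["fx"],f["cx"],f["cy"],f["k1"],f["xyz"],np.array(f["orientation"]).tolist())
E
```

```text
pics
{'time': 0.0, 'joint_positions': [1.2601, 0.4694, -0.0486, 1.5337, 0.0241, 1.141, -0.0823], 'joint_velocities': [-0.0002, 0.0015, -0.0021, 0.0003, 0.0001, -0.0006, 0.0008], 'tau': [0.0011, -50.798, -0.0811, -23.6162, -0.0616, 0.0379, 0.0002], 'position': [0.1875, -0.6478, 0.2325], 'eef_rot': [[0.9605, 0.2781, -0.0006], [0.2781, -0.9605, 0.0018], [-0.0001, -0.0019, -1.0]], 'force': [-0.6483, 0.4423, -1.212], 'torque': [0.0017, -0.0129, 0.0157], 'grip_width': 0.998}
scene 521.3495938756316 277.1648639678065 215.8018983021166 -0.06369025958006852 [ 1.0766 -0.002   0.7717] [[0.13146312149572373, 0.7884721460619714, -0.6008569901158096], [0.9911923464158702, -0.11431602915660805, 0.06685490172356132], [-0.015974357364292053, -0.6043538039611359, -0.796555898568646]]
top 531.4255789380052 277.27627268441194 208.82276328007052 0.009017378722282338 [0.5155 0.0559 0.978 ] [[0.021392340132995832, -0.998406945069373, 0.05221053361991698], [-0.9996919272188958, -0.02070401120729843, 0.013689213757492437], [-0.012586438614813856, -0.05248729329247534, -0.9985422703149954]]
wrist 326.8397691225283 275.2915572743425 208.97094674574862 -0.05886170882908006 [ 0.2584 -0.6275  0.3833] [[0.27790971527619096, -0.9243356987431997, -0.26147601454822633], [-0.9606064107566945, -0.26776455656922366, -0.07441415092859882], [-0.0012303528940253976, 0.27185595133122376, -0.9623371695811963]]
```

View pics/scene0.png

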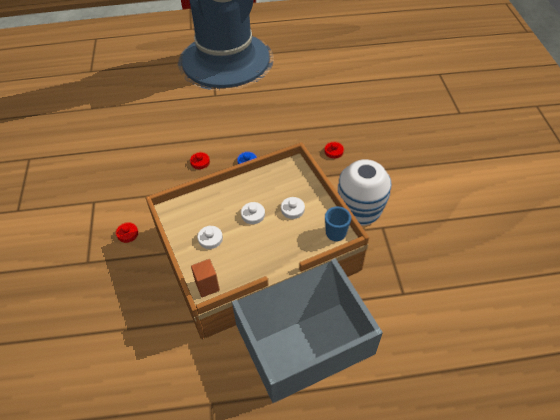

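View pics/top0.png

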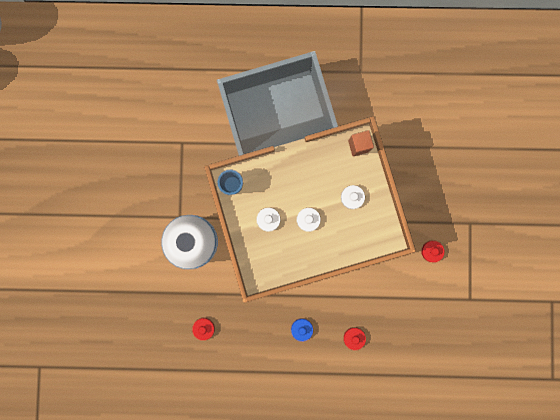

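```bash
python3 - <<'E'
from station import *
import numpy as np
for c in ["top","scene"]:
    for l in ["lid0","lid1","lid2","tray","cup","post","jar","slot","gate"]:
        try:
            r=outline_of(l,c); print(c,l,[(round(d["conf"],2),np.round(d["centre"],1).tolist(),int(d["pixels"].sum())) for d in r])
        except Exception as e: print(c,l,e)
E
```

```text
top lid0 [(0.95, [193.7, 352.0], 445), (0.93, [252.2, 435.4], 387), (0.87, [218.0, 267.5], 409), (0.87, [215.4, 310.4], 426), (0.73, [327.0, 204.9], 336), (0.61, [337.6, 350.5], 412), (0.57, [330.4, 301.7], 369)]
top lid1 [(0.95, [193.7, 352.0], 445), (0.93, [252.2, 435.4], 387), (0.87, [218.0, 267.5], 409), (0.87, [215.4, 310.4], 426), (0.73, [327.0, 204.9], 336), (0.61, [337.6, 350.5], 412), (0.57, [330.4, 301.7], 369)]
top lid2 [(0.95, [193.7, 352.0], 445), (0.93, [252.2, 435.4], 387), (0.87, [218.0, 267.5], 409), (0.87, [215.4, 310.4], 426), (0.73, [327.0, 204.9], 336), (0.61, [337.6, 350.5], 412), (0.57, [330.4, 301.7], 369)]
top tray [(0.78, [186.7, 297.8], 31093)]
top cup [(0.9, [182.6, 232.4], 505)]
top post [(0.67, [140.8, 361.4], 489)]
top jar [(0.97, [242.7, 189.0], 2347), (0.59, [185.6, 298.3], 31363)]
top slot [(0.98, [183.6, 297.3], 31068)]
top gate [(0.94, [187.6, 293.3], 31128)]
scene lid0 [(0.88, [209.5, 294.3], 429), (0.77, [214.1, 256.5], 416), (0.77, [233.2, 126.4], 350), (0.65, [155.2, 245.2], 156), (0.61, [151.7, 335.7], 290), (0.6, [236.5, 210.8], 468), (0.6, [162.7, 198.4], 266)]
scene lid1 [(0.88, [209.5, 294.3], 429), (0.77, [214.1, 256.5], 416), (0.77, [233.2, 126.4], 350), (0.65, [155.2, 245.2], 156), (0.61, [151.7, 335.7], 290), (0.6, [236.5, 210.8], 468), (0.6, [162.7, 198.4], 266)]
scene lid2 [(0.88, [209.5, 294.3], 429), (0.77, [214.1, 256.5], 416), (0.77, [233.2, 126.4], 350), (0.65, [155.2, 245.2], 156), (0.61, [151.7, 335.7], 290), (0.6, [236.5, 210.8], 468), (0.6, [162.7, 198.4], 266)]
scene tray [(0.6, [262.6, 275.1], 34939)]
scene cup [(0.86, [221.6, 336.8], 735)]
scene post [(0.67, [277.0, 206.7], 772)]
scene jar [(0.65, [189.3, 366.7], 2559)]
scene slot [(0.84, [265.1, 276.3], 34334)]
scene gate [(0.58, [267.5, 273.9], 34783)]
```

The top view shows three white lids in the tray, at (row, col) ≈ (219,269), (219,309) and (196,353). The cup is at (182,231), the post at (142,361), and the gate gap is around (147,290). Red and blue decoys lie outside the tray. Next I'll fit the tray pose from rim depth points.

```bash
cat > h.py <<'E'
import numpy as np,cv2
np.set_printoptions(precision=4,suppress=True)
def rays(f,rows,cols):
    K=np.array([[f["fx"],0,f["cx"]],[0,f["fy"],f["cy"]],[0,0,1]],float)
    p=np.stack([np.ravel(cols),np.ravel(rows)],1).astype(float).reshape(-1,1,2)
    u=cv2.undistortPoints(p,K,np.array([float(f["k1"]),0,0,0])).reshape(-1,2)
    return np.c_[u,np.ones(len(u))]
def cloud(f):
    r,c=np.mgrid[0:420,0:560]
    d=rays(f,r,c)*np.asarray(f["z_map"]).reshape(-1,1)
    return (d@np.array(f["orientation"]).T+np.array(f["xyz"])).reshape(420,560,3)
def at_z(f,rows,cols,z):
    d=rays(f,rows,cols)@np.array(f["orientation"]).T; o=np.array(f["xyz"])
    return o+d*((z-o[2])/d[:,2])[:,None]
def proj(f,P):
    R=np.array(f["orientation"]);K=np.array([[f["fx"],0,f["cx"]],[0,f["fy"],f["cy"]],[0,0,1]],float)
    q,_=cv2.projectPoints(np.asarray(P,float).reshape(-1,1,3),cv2.Rodrigues(R.T)[0],-R.T@np.array(f["xyz"]),K,np.array([float(f["k1"]),0,0,0]))
    return q.reshape(-1,2)
E
python3 - <<'E'
from h import *
for n in ["top","scene"]:
    f=dict(np.load(f"{n}0.npz")); P=cloud(f); z=P[...,2]
    z[f["z_map"]==0]=-1
    for lo,hi in [(-.02,.02),(.07,.09)]:
        m=(z>lo)&(z<hi); print(n,lo,m.sum(),np.median(z[m]))
    m=((z>.095)&(z<.106)).astype(np.uint8)
    k,l,st,_=cv2.connectedComponentsWithStats(m)
    # rim: bounding pts
    pts=P[m>0][:,:2]; 
    big=[i for i in range(1,k) if st[i,4]>60]; print(st[big].tolist())
    cv2.imwrite(f"pics/rim_{n}.png",m*255)
    # lids: white pixels on deck
    im=f["image"].astype(int); w=(im.min(2)>150)&((im.max(2)-im.min(2))<40)&(z>.06)&(z<.12)
    k,l,st,c=cv2.connectedComponentsWithStats(w.astype(np.uint8))
    for i in range(1,k):
        if st[i,4]>150: print("white",st[i],c[i],at_z(f,[c[i][1]],[c[i][0]],.093)[0], np.median(z[l==i]), z[l==i].max())
E
```

```text
top -0.02 199556 -0.00013282889231430728
top 0.07 22123 0.07984737613657067
[[205, 116, 211, 186, 2957], [349, 192, 10, 9, 70], [264, 214, 9, 10, 71], [304, 214, 10, 10, 71], [164, 217, 48, 49, 546]]
white [341 185  24  24 447] [352.3557 196.7763] [ 0.5844 -0.0566  0.093 ] 0.09089200197389014 0.10607261410314495
white [257 208  23  24 430] [267.9698 219.0977] [0.5443 0.0832 0.093 ] 0.09127015932833599 0.10428990162190477
white [297 208  24  24 436] [308.1537 219.1789] [0.5455 0.0163 0.093 ] 0.09105938693350835 0.10406948606216737
white [ 162  216   50   53 1535] [184.0801 243.7283] [0.5003 0.222  0.093 ] 0.10742426025402052 0.11446565999638836
scene -0.02 191083 -0.0015370083406520685
scene 0.07 20939 0.07881969398742994
[[194, 21, 56, 21, 230], [146, 142, 223, 170, 2627], [344, 162, 44, 33, 417], [288, 199, 10, 9, 62], [248, 204, 10, 8, 63], [329, 215, 18, 9, 78], [326, 227, 23, 10, 74], [205, 228, 9, 10, 68], [198, 282, 21, 11, 84]]
white [349 160  42  40 915] [371.388  178.5683] [0.508  0.2265 0.093 ] 0.10699681970097519 0.11325674421684317
white [281 197  24  19 330] [292.6545 205.9879] [0.5481 0.0831 0.093 ] 0.08993410620020365 0.1020496628206361
white [241 202  24  19 331] [252.8248 211.2266] [0.5495 0.0165 0.093 ] 0.08975951251348402 0.10262660865311046
white [198 226  24  20 367] [209.8065 235.5395] [ 0.5884 -0.0565  0.093 ] 0.09000559714413348 0.10291816345958271
```

```bash
python3 - <<'E'
import cv2,numpy as np
a=np.hstack([cv2.imread("pics/rim_top.png")[40:340,180:480],cv2.imread("pics/rim_scene.png")[100:400,120:420]])
cv2.imwrite("pics/rims.png",a)
E
```

```text
(no output)
```

View pics/rims.png

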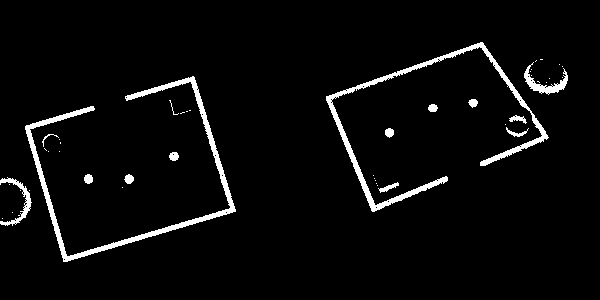

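```bash
python3 - <<'E'
from h import *
from scipy.optimize import least_squares
T={}
for n in ["top","scene"]:
    f=dict(np.load(f"{n}0.npz")); P=cloud(f); z=P[...,2]
    m=((z>.095)&(z<.106)).astype(np.uint8)
    k,l,st,_=cv2.connectedComponentsWithStats(m)
    i=1+np.argmax([s[4] if s[2]>150 else 0 for s in st[1:]])
    rr,cc=np.nonzero(l==i); Q=at_z(f,rr,cc,.1)[:,:2]
    def tf(p): 
        c,s=np.cos(p[2]),np.sin(p[2]); d=Q-p[:2]; return np.c_[d[:,0]*c+d[:,1]*s,-d[:,0]*s+d[:,1]*c]
    def res(p):
        q=tf(p); # distance to centreline rect x -174..54,y ±144
        a=np.abs(q[:,0]+.06)-.114; b=np.abs(q[:,1])-.144
        return np.where(np.abs(a)<np.abs(b),a,b)
    (cx,cy),wh,ang=cv2.minAreaRect(Q.astype(np.float32))
    best=min((least_squares(res,[cx+.06*np.cos(t),cy+.06*np.sin(t)][:0] or [cx+.06*np.cos(t),cy+.06*np.sin(t),t],loss="soft_l1",f_scale=.002) for t in [.25]),key=lambda r:r.cost)
    p=best.x; q=tf(p); print(n,p,np.degrees(p[2]),wh,np.sqrt(np.mean(res(p)**2)))
    g=q[np.abs(q[:,0]-.054)<.003][:,1]; print("gate",g[g<0].max(),g[g>0].min())
    W=lambda X:(np.array(X)-p[:2])@np.array([[np.cos(p[2]),-np.sin(p[2])],[np.sin(p[2]),np.cos(p[2])]])
    for zlo,zhi,zz in [(.097,.107,.102),(.087,.094,.091)]:
      mm=((z>zlo)&(z<zhi)).astype(np.uint8);k,l,st,c=cv2.connectedComponentsWithStats(mm)
      for i in range(1,k):
        if 40<st[i,4]<700 and st[i,2]<30:
            w=at_z(f,[c[i][1]],[c[i][0]],zz)[0]; t=W(w[:2])
            if -.17<t[0]<.05 and abs(t[1])<.14: print(zz,st[i,4],w,"tray",t*1000)
    # cup,post
    mm=((z>.11)&(z<.14)).astype(np.uint8);k,l,st,c=cv2.connectedComponentsWithStats(mm)
    for i in range(1,k):
        if st[i,4]>60:
            X=P[l==i][:,:2]; t=(W(X)*1000); print("tall",st[i,4],t.min(0),t.max(0))
    T[n]=p
np.save("tray.npy",np.mean([T["top"],T["scene"]],0)); print(np.load("tray.npy"))
E
```

```text
top [0.621  0.0338 0.3086] 17.684049944566805 (0.23531930148601532, 0.29508835077285767) 0.002457813263971822
gate -0.02709784653528046 0.027116465644473495
0.102 71 [ 0.5851 -0.0574  0.102 ] tray [-61.8851 -76.0357]
0.102 70 [0.5448 0.0827 0.102 ] tray [-57.7331  69.697 ]
0.102 68 [0.5461 0.0157 0.102 ] tray [-76.8106   5.4907]
0.091 358 [ 0.5852 -0.0571  0.091 ] tray [-61.7459 -75.7744]
0.091 355 [0.5448 0.0825 0.091 ] tray [-57.8348  69.5565]
0.091 353 [0.5462 0.0159 0.091 ] tray [-76.7281   5.6449]
tall 399 [   3.0794 -127.1423] [ 33.9766 -96.2591]
tall 241 [-3.6757 91.0979] [ 36.8847 132.2631]
tall 508 [-83.3254 180.8516] [-27.4404 236.3398]
scene [0.6228 0.0342 0.3083] 17.667081677763246 (0.23784857988357544, 0.2956159710884094) 0.002682691651431015
gate -0.02695000346622626 0.026609173283378983
0.102 59 [0.5475 0.0833 0.102 ] tray [-56.8451  69.7181]
0.102 57 [0.5484 0.0165 0.102 ] tray [-76.2813   5.7483]
0.102 71 [0.5902 0.15   0.102 ] tray [  4.0815 120.2713]
0.102 69 [0.6168 0.1417 0.102 ] tray [ 26.9004 104.3135]
0.102 64 [ 0.5878 -0.0568  0.102 ] tray [-61.0275 -76.0344]
0.102 74 [ 0.6863 -0.0633  0.102 ] tray [  30.9227 -112.1137]
0.091 292 [0.5482 0.083  0.091 ] tray [-56.2953  69.1723]
0.091 301 [0.5494 0.0162 0.091 ] tray [-75.4205   5.1586]
0.091 322 [ 0.5881 -0.0569  0.091 ] tray [-60.7116 -76.2643]
0.091 41 [0.616  0.1419 0.091 ] tray [ 26.1348 104.6915]
0.091 46 [ 0.6865 -0.0628  0.091 ] tray [  31.1858 -111.7499]
tall 650 [-619.1289   92.5214] [-534.7213  218.8193]
tall 68 [-71.5864 191.6006] [-44.6878 224.8208]
tall 386 [-6.5585 91.8924] [ 35.293  133.6466]
tall 501 [   1.1987 -126.2795] [ 32.4097 -95.8988]
[0.6219 0.034  0.3085]
```

```bash
cat >> h.py <<'E'
def go(tx=None,ty=None,tz=None,head=None,R=None):
    """tray-frame TCP (mm), and the tool-axes shift (mm) / turn (deg) to a target"""
    from station import read_state
    s=read_state();p=np.load("tray.npy");c,sn=np.cos(p[2]),np.sin(p[2])
    T=np.array([[c,-sn,0],[sn,c,0],[0,0,1]]);o=np.r_[p[:2],0]
    E=np.array(s["eef_rot"]);t=T.T@(np.array(s["position"])-o)*1e3
    h=np.degrees(np.arctan2(E[1,0],E[0,0]))-np.degrees(p[2])
    tilt=np.degrees(np.arcsin([E[0,2],E[1,2]]))
    print("t %.2f tray %s head %.2f tilt %s grip %.3f F %s"%(s["time"],t.round(1),h,tilt.round(2),s["grip_width"],np.round(s["force"],1)))
    if tx is not None:
        d=E.T@(T@(np.array([tx,ty,tz])-t)); print("shift tool",d.round(1),"turn z",None if head is None else round(-(head-h),2))
E
python3 -c "
from h import *
go(-125,5,230,0)"
```

```text
t 1.05 tray [-620.9 -518.3  233.6] head -1.53 tilt [ 0. -0.] grip 0.997 F [-0.8 -0.   0.6]
shift tool [ 481.7 -536.4    3.6] turn z -1.53
```

```bash
python3 -m pendant '[{"offset":[37,-41,0],"angular":[0,0,-1.5],"fingers":0.79},{"offset":[37,-41,0],"angular":[0,0,0],"fingers":0.79},{"offset":[37,-41,0],"angular":[0,0,0],"fingers":0.79},{"offset":[37,-41,0],"angular":[0,0,0],"fingers":0.79},{"offset":[37,-41,0],"angular":[0,0,0],"fingers":0.79},{"offset":[37,-41,0],"angular":[0,0,0],"fingers":0.79},{"offset":[37,-41,0],"angular":[0,0,0],"fingers":0.79},{"offset":[37,-41,0],"angular":[0,0,0],"fingers":0.79},{"offset":[37,-41,0],"angular":[0,0,0],"fingers":0.79},{"offset":[37,-41,0],"angular":[0,0,0],"fingers":0.79}]' && python3 -c "
from h import *
go(-125,5,150,0)"
```

```text
time: 2.3
position: [0.418, -0.1446, 0.234]
eef_rot: [[0.953, 0.303, 0.001], [0.303, -0.953, -0.001], [0.001, 0.001, -1.0]]
force: [1.3, -0.6, -0.5]
grip_width: 0.211
t 2.30 tray [-248.5 -108.2  234. ] head -0.05 tilt [ 0.07 -0.05] grip 0.211 F [ 1.3 -0.6 -0.5]
shift tool [ 123.4 -113.4   84. ] turn z -0.05
```

```bash
python3 -m pendant '[{"offset":[31,-28,15],"angular":[0,0,0],"fingers":0.79},{"offset":[31,-28,15],"angular":[0,0,0],"fingers":0.79},{"offset":[31,-28,15],"angular":[0,0,0],"fingers":0.79},{"offset":[30,-28,15],"angular":[0,0,0],"fingers":0.79},{"offset":[0,0,20],"angular":[0,0,0],"fingers":0.79},{"offset":[0,0,0],"angular":[0,0,0],"fingers":0.79}]' && python3 - <<'E'
from h import *
from station import *
go(-125,5,96,0)
f=grab_frame("wrist");cv2.imwrite("pics/w1.png",f["image"][:,:,::-1]);np.savez("w1.npz",**f)
P=cloud(f);z=P[...,2];p=np.load("tray.npy");c,s=np.cos(p[2]),np.sin(p[2])
D=P[...,:2]-p[:2];t=np.stack([D[...,0]*c+D[...,1]*s,-D[...,0]*s+D[...,1]*c],-1)*1000
print("deck z",np.median(z[(z>.07)&(z<.086)]))
mm=((z>.096)&(z<.108)).astype(np.uint8);k,l,st,cc=cv2.connectedComponentsWithStats(mm)
for i in range(1,k):
    if st[i,4]>60: print(st[i].tolist(),t[l==i].min(0),t[l==i].max(0),t[l==i].mean(0))
# fingers: points above .115 near tool
mm=(z>.112)&(np.abs(t[...,0]+125)<60)&(np.abs(t[...,1]-5)<60); print("tool pts",mm.sum(), t[mm].min(0) if mm.any() else 0,t[mm].max(0) if mm.any() else 0,z[mm].min() if mm.any() else 0)
E
```

```text
time: 3.05
position: [0.4996, -0.0019, 0.1524]
eef_rot: [[0.953, 0.304, -0.003], [0.304, -0.953, 0.0], [-0.003, -0.001, -1.0]]
force: [0.2, -0.1, 0.1]
grip_width: 0.21
t 3.05 tray [-127.5    2.9  152.4] head 0.02 tilt [-0.19  0.  ] grip 0.210 F [ 0.2 -0.1  0.1]
shift tool [ 2.6 -2.  56.4] turn z 0.02
deck z 0.07956038355967097
[52, 0, 20, 18, 199] [  2.1167 121.1438] [ 14.2294 127.362 ] [  8.5098 124.7123]
[78, 0, 42, 34, 382] [-5.4791 92.5669] [ 12.6617 117.5238] [ 1.5715 99.4398]
[446, 0, 58, 26, 497] [   0.1391 -125.2143] [ 12.7272 -95.6561] [   3.2017 -105.1193]
[29, 8, 56, 267, 3567] [-160.6778  138.0622] [ 10.153  148.1555] [-69.526  142.3812]
[476, 9, 57, 266, 3671] [-160.2372 -148.9431] [  10.0687 -139.0956] [ -68.2236 -143.0215]
[0, 97, 16, 79, 788] [-88.8186 170.5074] [-39.0242 187.2835] [-64.5488 175.7029]
[154, 116, 27, 26, 519] [-68.0411  61.601 ] [-52.9547  77.6286] [-60.0511  68.7337]
[392, 123, 26, 26, 503] [-72.1465 -84.6688] [-56.9194 -68.6638] [-64.2322 -75.7128]
[260, 147, 25, 25, 491] [-86.9743  -2.4366] [-71.8012  12.6226] [-79.2953   5.131 ]
tool pts 72438 [-139.0002  -54.9995] [-89.0062  64.9963] 0.14034817073454428
```

View pics/w1.png

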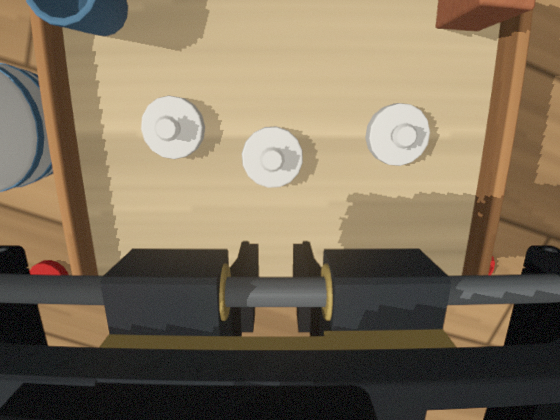

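Wrist view: the lid knobs are at (col,row) ≈ (165,128), (272,159) and (405,135), and the closed-in fingertips are at cols 250/303, row ~242. All three lid positions agree with the fixed cameras to within about 3 mm. I'll check the fingertip geometry before descending.

```bash
python3 - <<'E'
from h import *
f=dict(np.load("w1.npz"));P=cloud(f)
tcp=np.array([.4996,-.0019,.1524]);a=np.radians(17.68)
D=(P-tcp)*1000;x=D[...,0]*np.cos(a)+D[...,1]*np.sin(a);y=-D[...,0]*np.sin(a)+D[...,1]*np.cos(a);z=D[...,2]
for lo,hi in [(-14,-8),(-8,-2),(-2,4),(4,12),(12,25)]:
    m=(np.abs(x)<40)&(np.abs(y)<40)&(z>lo)&(z<hi)
    if m.any(): print(lo,hi,m.sum(),"x",np.percentile(x[m],[2,50,98]),"y+",np.percentile(y[m&(y>0)],[1,99]) ,"y-",np.percentile(y[m&(y<0)],[1,99]))
E
```

```text
-14 -8 103 x [ 5.8215  9.41   10.9529] y+ [ 9.0937 17.4851] y- [-18.0761  -9.1908]
-8 -2 211 x [-5.0804  9.2525 11.0017] y+ [ 9.0511 17.8702] y- [-17.9387  -9.1863]
-2 4 228 x [ 0.5861  9.3208 11.0545] y+ [ 9.0618 17.8709] y- [-17.9175  -9.148 ]
4 12 309 x [ 2.2173  9.4095 11.1545] y+ [ 9.0597 17.8673] y- [-17.9487  -9.1789]
12 25 644 x [ 5.1214  9.6624 11.134 ] y+ [ 9.3317 19.6433] y- [-19.8434  -9.4425]
```

```bash
python3 -m pendant '[{"offset":[0,-2.4,20],"angular":[0,0,0],"fingers":0.79},{"offset":[0,0,20],"angular":[0,0,0],"fingers":0.79},{"offset":[0,0,12],"angular":[0,0,0],"fingers":0.79},{"offset":[0,0,5],"angular":[0,0,0],"fingers":0.79},{"offset":[0,0,0],"angular":[0,0,0],"fingers":0.79}]' && python3 -c "
from h import *
go(-105,5.3,95,0);go(45,0,95,0)"
```

```text
time: 3.72
position: [0.5002, -0.0, 0.0969]
eef_rot: [[0.953, 0.303, 0.001], [0.303, -0.953, -0.0], [0.001, 0.0, -1.0]]
force: [0.4, 0.1, 1.4]
grip_width: 0.207
t 3.73 tray [-126.3    4.6   96.9] head -0.05 tilt [ 0.03 -0.01] grip 0.207 F [0.4 0.1 1.4]
shift tool [21.3 -0.8  1.9] turn z -0.05
t 3.73 tray [-126.3    4.6   96.9] head -0.05 tilt [ 0.03 -0.01] grip 0.207 F [0.4 0.1 1.4]
shift tool [171.3   4.4   2. ] turn z -0.05
```

```bash
python3 -m pendant '[{"offset":[12,-0.6,2],"angular":[0,0,0],"fingers":0.79},{"offset":[8,0,0],"angular":[0,0,0],"fingers":0.79},{"offset":[8,0,0],"angular":[0,0,0],"fingers":0.79},{"offset":[12,0.7,0],"angular":[0,0,0],"fingers":0.79},{"offset":[12,0.7,0],"angular":[0,0,0],"fingers":0.79},{"offset":[12,0.7,0],"angular":[0,0,0],"fingers":0.79},{"offset":[12,0.7,0],"angular":[0,0,0],"fingers":0.79},{"offset":[12,0.7,0],"angular":[0,0,0],"fingers":0.79},{"offset":[8,0.7,0],"angular":[0,0,0],"fingers":0.79},{"offset":[0,0,0],"angular":[0,0,0],"fingers":0.79}]' && cat > look.py <<'E'
import sys
from h import *
from station import *
tag=sys.argv[1]
go()
p=np.load("tray.npy");c,s=np.cos(p[2]),np.sin(p[2])
for n in sys.argv[2:]:
    f=grab_frame(n);im=f["image"];P=cloud(f);z=P[...,2]
    D=P[...,:2]-p[:2];t=np.stack([D[...,0]*c+D[...,1]*s,-D[...,0]*s+D[...,1]*c],-1)*1000
    v=im.astype(int)
    ins=(t[...,0]>-170)&(t[...,0]<195)&(np.abs(t[...,1])<138)&(z<.108)&(z>0)
    w=(ins&(v.min(2)>95)&(v.max(2)-v.min(2)<30)).astype(np.uint8)
    w=cv2.morphologyEx(w,cv2.MORPH_OPEN,np.ones((3,3)))
    k,l,st,cc=cv2.connectedComponentsWithStats(w)
    for i in range(1,k):
        if st[i,4]>60:
            q=t[l==i]; print(n,st[i].tolist(),"mid",((q.min(0)+q.max(0))/2).round(1),"size",np.ptp(q,axis=0).round(1),"z",z[l==i].min().round(3),z[l==i].max().round(3))
    mm=(ins&(z>.097)&(z<.108)).astype(np.uint8);k,l,st,cc=cv2.connectedComponentsWithStats(mm)
    for i in range(1,k):
        if 30<st[i,4]<700 and st[i,2]<32 and st[i,3]<32: print("  knob?",st[i].tolist(),t[l==i].mean(0).round(1))
    cv2.imwrite(f"pics/{n}_{tag}.png",im[:,:,::-1])
E
python3 look.py a wrist
```

```text
time: 4.97
position: [0.5931, 0.0261, 0.0945]
eef_rot: [[0.953, 0.303, 0.0], [0.303, -0.953, 0.0], [0.001, -0.0, -1.0]]
force: [0.8, 0.2, -0.2]
grip_width: 0.213
t 4.97 tray [-29.9   1.2  94.5] head -0.02 tilt [0.03 0.02] grip 0.213 F [ 0.8  0.2 -0.2]
wrist [91, 0, 25, 92, 1517] mid [76.9 79.6] size [43.1 17. ] z 0.077 0.099
wrist [139, 0, 329, 93, 25622] mid [ 88.3 -25.8] size [ 65.9 211.4] z 0.0 0.098
wrist [236, 171, 80, 79, 4874] mid [-3.8  1.2] size [44.3 39.4] z 0.078 0.103
wrist [444, 311, 6, 18, 74] mid [-67.6 -97.9] size [18.5 10.6] z 0.079 0.092
  knob? [235, 250, 23, 26, 229] [-20.9  14.2]
  knob? [294, 251, 23, 25, 224] [-21.  -11.7]
```

View pics/wrist_a.png

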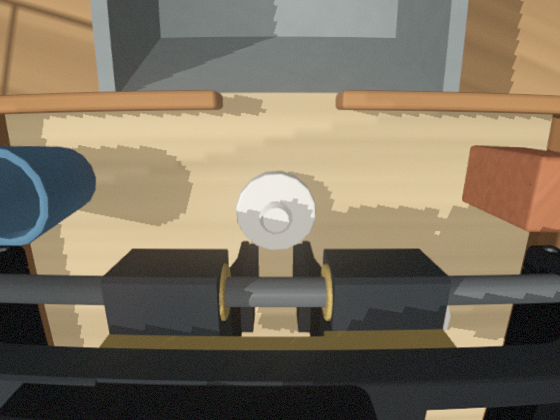

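The lid sits centred in the fingertip cradle at (276,211), and the gate gap (cols 222–336, row 100) is straight ahead. I'll push it through.

```bash
python3 -m pendant '[{"offset":[11,0.3,0],"angular":[0,0,0],"fingers":0.79},{"offset":[11,0.3,0],"angular":[0,0,0],"fingers":0.79},{"offset":[11,0.3,0],"angular":[0,0,0],"fingers":0.79},{"offset":[11,0,0],"angular":[0,0,0],"fingers":0.79},{"offset":[11,0,0],"angular":[0,0,0],"fingers":0.79},{"offset":[12,0,0],"angular":[0,0,0],"fingers":0.79},{"offset":[0,0,0],"angular":[0,0,0],"fingers":0.79},{"offset":[0,0,0],"angular":[0,0,0],"fingers":0.79}]' && python3 look.py b wrist
```

```text
time: 6.02
position: [0.6564, 0.0452, 0.0944]
eef_rot: [[0.953, 0.303, -0.0], [0.303, -0.953, -0.0], [-0.0, 0.0, -1.0]]
force: [-0.1, -0.5, -0.4]
grip_width: 0.211
t 6.03 tray [36.2  0.3 94.4] head -0.03 tilt [-0.03 -0.01] grip 0.211 F [-0.1 -0.5 -0.4]
wrist [88, 0, 379, 223, 77976] mid [121.   -1.1] size [132.4 259.6] z 0.0 0.082
  knob? [235, 250, 23, 26, 232] [45.2 13.2]
  knob? [294, 250, 23, 26, 219] [ 45.3 -12.8]
  knob? [83, 305, 18, 31, 247] [13.8 93.2]
```

View pics/wrist_b.png

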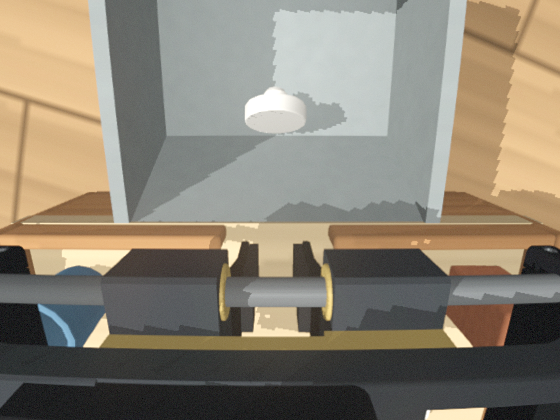

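The lid has dropped into the slot and is at the foot of the chute, (275,112). I'll back out, rise, and go behind the −y lid.

```bash
python3 -m pendant '[{"offset":[-16,0,0],"angular":[0,0,0],"fingers":0.79},{"offset":[-10,5,-25],"angular":[0,0,0],"fingers":0.79},{"offset":[-32,34,-20],"angular":[0,0,0],"fingers":0.79},{"offset":[-32,35,0],"angular":[0,0,0],"fingers":0.79},{"offset":[-32,35,0],"angular":[0,0,-8.9],"fingers":0.79},{"offset":[0,0,0],"angular":[0,0,-8.9],"fingers":0.79},{"offset":[0,0,0],"angular":[0,0,-8.9],"fingers":0.79},{"offset":[0,0,0],"angular":[0,0,-8.9],"fingers":0.79},{"offset":[0,0,0],"angular":[0,0,-8.9],"fingers":0.79},{"offset":[0,0,0],"angular":[0,0,-8.9],"fingers":0.79}]' && python3 look.py c top && python3 -c "
from h import *
go(-86,-109,95,53.4)"
```

```text
time: 7.32
position: [0.5729, -0.0958, 0.1397]
eef_rot: [[0.32, 0.947, -0.0], [0.947, -0.32, -0.001], [-0.001, 0.0, -1.0]]
force: [-0.2, 0.6, -0.5]
grip_width: 0.209
t 7.33 tray [ -86.1 -108.8  139.7] head 53.65 tilt [-0.   -0.03] grip 0.209 F [-0.2  0.6 -0.5]
top [218, 53, 119, 102, 6578] mid [125.9   1.7] size [138.1 179.2] z 0.0 0.098
top [341, 186, 24, 23, 420] mid [-63.  -75.5] size [38.5 38. ] z 0.077 0.104
top [257, 208, 23, 23, 432] mid [-58.8  70.6] size [39.1 39.5] z 0.078 0.106
  knob? [222, 174, 14, 15, 37] [ 25.  117.6]
  knob? [349, 192, 10, 9, 70] [-62.8 -76.1]
  knob? [264, 214, 9, 10, 70] [-58.5  69.8]
t 7.38 tray [ -86.1 -108.8  139.5] head 53.83 tilt [-0.02 -0.01] grip 0.210 F [ 0.1 -0.9  0.5]
shift tool [-0.   0.2 44.5] turn z 0.43
```

View pics/top_c.png

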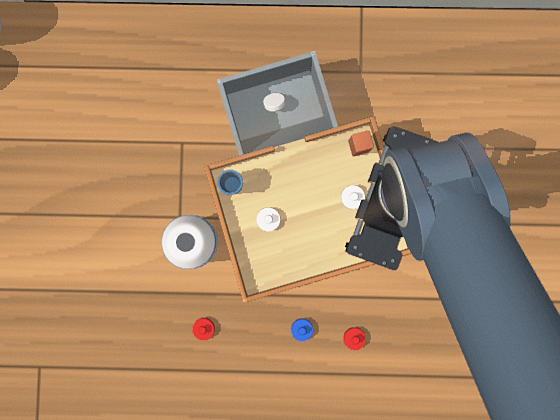

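```bash
python3 -m pendant '[{"offset":[0,0,22],"angular":[0,0,0],"fingers":0.79},{"offset":[0,0,17],"angular":[0,0,0],"fingers":0.79},{"offset":[0,0,5.5],"angular":[0,0,0],"fingers":0.79},{"offset":[7,0,0],"angular":[0,0,0],"fingers":0.79},{"offset":[8,0,0],"angular":[0,0,0],"fingers":0.79},{"offset":[11,0,0],"angular":[0,0,0],"fingers":0.79},{"offset":[11,0,0],"angular":[0,0,0],"fingers":0.79},{"offset":[11,0,0],"angular":[0,0,0],"fingers":0.79},{"offset":[8,0,0],"angular":[0,0,0],"fingers":0.79},{"offset":[0,0,0],"angular":[0,0,0],"fingers":0.79}]' && python3 look.py d wrist && python3 -c "
from h import *
go(-21.4,-22,94.5,53.4)"
```

```text
time: 8.62
position: [0.5918, -0.0415, 0.0951]
eef_rot: [[0.323, 0.946, 0.0], [0.946, -0.323, 0.0], [0.0, 0.0, -1.0]]
force: [-0.7, -0.0, 0.4]
grip_width: 0.21
t 8.62 tray [-51.7 -62.8  95.1] head 53.45 tilt [0.02 0.02] grip 0.210 F [-0.7 -0.   0.4]
wrist [363, 0, 197, 170, 20230] mid [120.6 -56.2] size [134.8 145.9] z 0.0 0.099
wrist [46, 10, 92, 93, 6557] mid [-62.1  72.3] size [44.2 45.7] z 0.078 0.104
wrist [236, 171, 79, 79, 4847] mid [-36.7 -41.3] size [42.8 43.6] z 0.078 0.103
  knob? [235, 250, 23, 26, 222] [-57.  -47.3]
  knob? [294, 250, 22, 26, 227] [-36.1 -62.9]
t 8.68 tray [-52.1 -63.5  95. ] head 53.40 tilt [-0. -0.] grip 0.211 F [-0.4  0.3  0.3]
shift tool [51.6 -0.1  0.5] turn z 0.0
```

View pics/wrist_d.png

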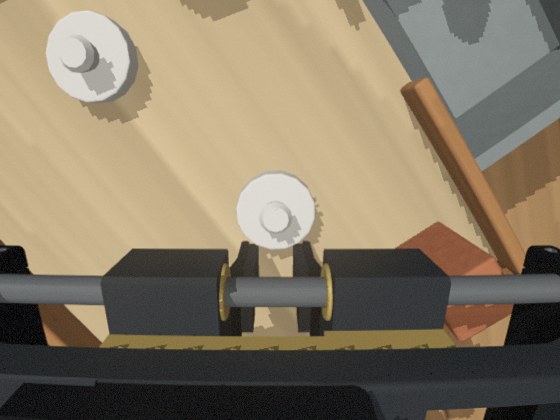

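The second lid is nestled in the cradle at (276,211). I'll push on to the gate axis, then back off and turn.

```bash
python3 -m pendant '[{"offset":[11,0,0],"angular":[0,0,0],"fingers":0.79},{"offset":[12,0,0],"angular":[0,0,0],"fingers":0.79},{"offset":[12,0,0],"angular":[0,0,0],"fingers":0.79},{"offset":[10,0,0],"angular":[0,0,0],"fingers":0.79},{"offset":[6,0,0],"angular":[0,0,0],"fingers":0.79},{"offset":[0,0,0],"angular":[0,0,0],"fingers":0.79},{"offset":[-14,0,0],"angular":[0,0,0],"fingers":0.79},{"offset":[-10,0,-20],"angular":[0,0,0],"fingers":0.79},{"offset":[0,0,-15],"angular":[0,0,8.9],"fingers":0.79},{"offset":[0,0,0],"angular":[0,0,8.9],"fingers":0.79}]' && python3 look.py e wrist && python3 -c "
from h import *
go(-48,0,94.5,0)"
```

```text
time: 9.93
position: [0.6015, -0.0186, 0.133]
eef_rot: [[0.604, 0.797, 0.004], [0.797, -0.604, -0.0], [0.002, 0.004, -1.0]]
force: [0.2, 0.3, -0.4]
grip_width: 0.209
t 9.93 tray [-35.5 -43.9 133. ] head 35.14 tilt [ 0.24 -0.02] grip 0.209 F [ 0.2  0.3 -0.4]
wrist [223, 0, 317, 155, 24376] mid [121.2 -29.8] size [132.2 186.3] z 0.0 0.099
wrist [211, 124, 66, 67, 3479] mid [-5.9  0.3] size [41.1 40.1] z 0.078 0.104
wrist [68, 135, 69, 65, 3511] mid [-62.1  70.1] size [44.3 41.6] z 0.078 0.103
  knob? [229, 147, 28, 28, 596] [-5.   0.6]
  knob? [79, 157, 27, 27, 552] [-58.9  68.6]
t 9.97 tray [-35.8 -43.7 132.5] head 34.98 tilt [ 0.19 -0.05] grip 0.210 F [ 0.  -0.1 -0.4]
shift tool [ 15.  -43.   37.9] turn z 34.98
```

View pics/wrist_e.png

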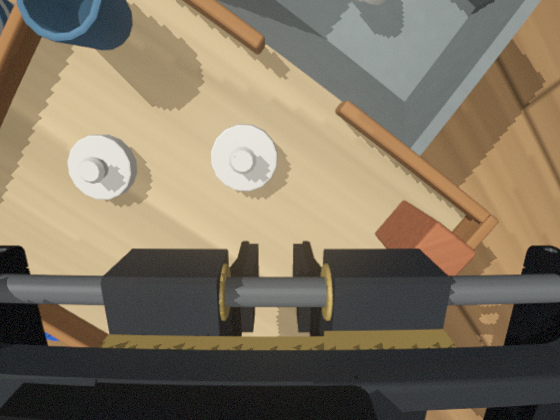

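The second lid is on the gate axis at tray (-5, 0.5), pixel (244,157). Next I line up behind it and descend.

```bash
python3 -m pendant '[{"offset":[0,0,0],"angular":[0,0,8.8],"fingers":0.79},{"offset":[0,0,0],"angular":[0,0,8.8],"fingers":0.79},{"offset":[0,0,0],"angular":[0,0,8.8],"fingers":0.79},{"offset":[0,0,0],"angular":[0,0,8.6],"fingers":0.79},{"offset":[-7,-22,0],"angular":[0,0,0],"fingers":0.79},{"offset":[-7,-22,0],"angular":[0,0,0],"fingers":0.79},{"offset":[0,0,18],"angular":[0,0,0],"fingers":0.79},{"offset":[0,0,15],"angular":[0,0,0],"fingers":0.79},{"offset":[0,0,5],"angular":[0,0,0],"fingers":0.79},{"offset":[0,0,0],"angular":[0,0,0],"fingers":0.79}]' && python3 look.py f wrist && python3 -c "
from h import *
go(36,0,94.5,0)"
```

```text
time: 11.22
position: [0.5731, 0.0197, 0.0915]
eef_rot: [[0.95, 0.313, -0.002], [0.313, -0.95, -0.001], [-0.002, 0.0, -1.0]]
force: [-2.2, 0.5, 2.3]
grip_width: 0.211
t 11.22 tray [-50.9   1.2  91.5] head 0.54 tilt [-0.09 -0.03] grip 0.211 F [-2.2  0.5  2.3]
wrist [89, 0, 20, 37, 610] mid [65.3 81.2] size [20.3 14.2] z 0.077 0.099
wrist [166, 0, 308, 45, 10490] mid [ 77.2 -37.2] size [ 45.  190.4] z 0.0 0.099
wrist [236, 135, 84, 84, 5401] mid [-6.8  1.2] size [42.9 40.6] z 0.078 0.104
wrist [111, 240, 56, 26, 380] mid [-47.5  75.6] size [15.6 33.5] z 0.079 0.092
  knob? [233, 253, 25, 23, 236] [-41.8  14.4]
  knob? [295, 253, 24, 23, 251] [-41.5 -11.9]
t 11.28 tray [-50.9   1.2  91.5] head 0.54 tilt [-0.08 -0.03] grip 0.212 F [-1.  -0.6  1.6]
shift tool [86.9  2.  -3.2] turn z 0.54
```

View pics/wrist_f.png

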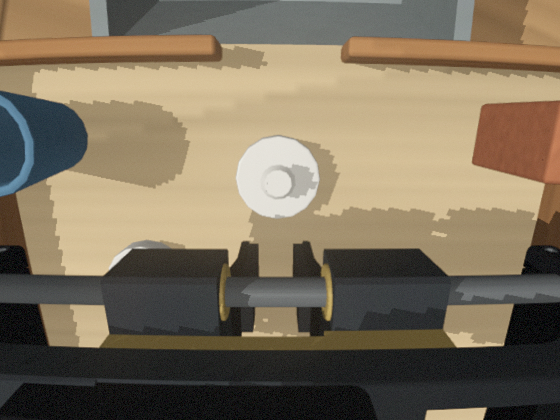

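```bash
python3 -m pendant '[{"offset":[0,0,-3.5],"angular":[0,0,0.5],"fingers":0.79},{"offset":[9,0.4,0],"angular":[0,0,0],"fingers":0.79},{"offset":[9,0.4,0],"angular":[0,0,0],"fingers":0.79},{"offset":[10,0.4,0],"angular":[0,0,0],"fingers":0.79},{"offset":[11,0,0],"angular":[0,0,0],"fingers":0.79},{"offset":[11,0,0],"angular":[0,0,0],"fingers":0.79},{"offset":[11,0,0],"angular":[0,0,0],"fingers":0.79},{"offset":[11,0,0],"angular":[0,0,0],"fingers":0.79},{"offset":[11,0,0],"angular":[0,0,0],"fingers":0.79},{"offset":[4,0,0],"angular":[0,0,0],"fingers":0.79}]' && python3 look.py g wrist
```

```text
time: 12.52
position: [0.6573, 0.0461, 0.0955]
eef_rot: [[0.952, 0.305, 0.001], [0.305, -0.952, 0.0], [0.001, -0.0, -1.0]]
force: [-0.7, 0.5, 0.6]
grip_width: 0.204
t 12.53 tray [37.4  0.8 95.5] head 0.08 tilt [0.03 0.02] grip 0.204 F [-0.7  0.5  0.6]
wrist [91, 0, 376, 225, 77131] mid [121.5  -1.2] size [133.4 259.5] z 0.0 0.083
  knob? [237, 249, 21, 27, 222] [46.3 13.7]
  knob? [294, 249, 22, 27, 227] [ 46.3 -12.1]
```

View pics/wrist_g.png

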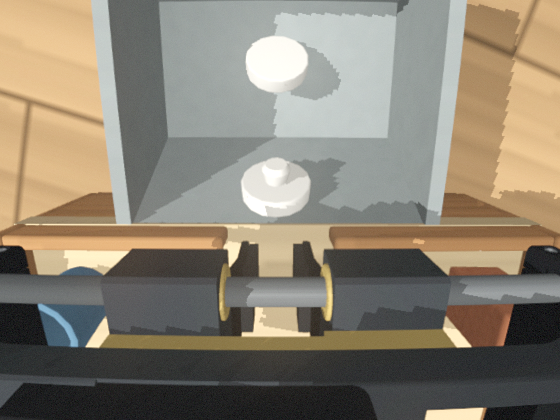

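The second lid is sliding down the chute at (277,190). The first lies knob-down on the floor at (277,63). Now the third lid.

```bash
python3 -m pendant '[{"offset":[-16,0,0],"angular":[0,0,0],"fingers":0.79},{"offset":[-10,-5,-25],"angular":[0,0,0],"fingers":0.79},{"offset":[-31,-32,-20],"angular":[0,0,0],"fingers":0.79},{"offset":[-32,-32,0],"angular":[0,0,0],"fingers":0.79},{"offset":[-32,-33,0],"angular":[0,0,8.8],"fingers":0.79},{"offset":[0,0,0],"angular":[0,0,8.8],"fingers":0.79},{"offset":[0,0,0],"angular":[0,0,8.8],"fingers":0.79},{"offset":[0,0,0],"angular":[0,0,8.8],"fingers":0.79},{"offset":[0,0,0],"angular":[0,0,8.8],"fingers":0.79},{"offset":[0,0,0],"angular":[0,0,8.8],"fingers":0.79}]' && python3 look.py h wrist && python3 -c "
from h import *
go(-83.5,102,95,-52.5)"
```

```text
time: 13.82
position: [0.5099, 0.1059, 0.1407]
eef_rot: [[0.816, -0.578, 0.0], [-0.578, -0.816, -0.0], [0.0, 0.0, -1.0]]
force: [0.1, 0.2, -0.2]
grip_width: 0.215
t 13.82 tray [-84.9 102.5 140.7] head -53.02 tilt [ 0.01 -0.01] grip 0.215 F [ 0.1  0.2 -0.2]
wrist [0, 0, 103, 71, 1480] mid [95.7 90.7] size [82.8 25.9] z 0.001 0.1
wrist [46, 0, 92, 47, 2299] mid [133.5  57.7] size [63.9 44. ] z 0.002 0.009
wrist [244, 139, 63, 64, 3111] mid [-60.6  70.7] size [40.3 41.6] z 0.078 0.103
  knob? [262, 162, 26, 25, 503] [-60.   69.3]
t 13.88 tray [-84.9 102.5 140.7] head -53.20 tilt [ 0.01 -0.02] grip 0.212 F [ 0.6  0.4 -0.1]
shift tool [ 1.2 -0.8 45.7] turn z -0.7
```

View pics/wrist_h.png

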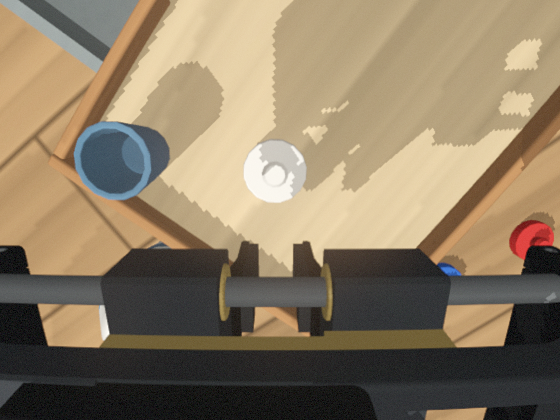

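```bash
python3 -m pendant '[{"offset":[0,0,22],"angular":[0,0,0],"fingers":0.79},{"offset":[0,0,17],"angular":[0,0,0],"fingers":0.79},{"offset":[0,0,6],"angular":[0,0,0],"fingers":0.79},{"offset":[7,0,0],"angular":[0,0,0],"fingers":0.79},{"offset":[8,0,0],"angular":[0,0,0],"fingers":0.79},{"offset":[11,0,0],"angular":[0,0,0],"fingers":0.79},{"offset":[11,0,0],"angular":[0,0,0],"fingers":0.79},{"offset":[11,0,0],"angular":[0,0,0],"fingers":0.79},{"offset":[8,0,0],"angular":[0,0,0],"fingers":0.79},{"offset":[0,0,0],"angular":[0,0,0],"fingers":0.79}]' && python3 look.py i wrist && python3 -c "
from h import *
go(-21.7,21.7,94.5,-53)"
```

```text
time: 15.12
position: [0.5566, 0.0732, 0.0955]
eef_rot: [[0.818, -0.575, 0.0], [-0.575, -0.818, -0.0], [0.0, -0.0, -1.0]]
force: [0.2, -0.0, 0.2]
grip_width: 0.212
t 15.12 tray [-50.4  57.2  95.5] head -52.79 tilt [ 0.02 -0.01] grip 0.212 F [ 0.2 -0.   0.2]
wrist [0, 0, 194, 127, 15026] mid [121.4  28.8] size [133.5 102.8] z 0.001 0.088
wrist [0, 112, 76, 64, 1280] mid [82.2 82.1] size [54.3 11.9] z 0.077 0.099
wrist [237, 171, 78, 78, 4812] mid [-35.2  36. ] size [42.8 43.3] z 0.078 0.103
  knob? [237, 249, 21, 27, 218] [-35.   57.4]
  knob? [294, 250, 22, 26, 224] [-55.6  41.7]
  knob? [71, 271, 12, 4, 46] [ 28.  115.8]
  knob? [82, 305, 24, 11, 161] [ 10.4 125.7]
t 15.18 tray [-50.7  57.7  95.4] head -52.75 tilt [-0.01 -0.  ] grip 0.212 F [-0.3 -0.5  0.2]
shift tool [46.2 -1.3  0.9] turn z 0.25
```

View pics/wrist_i.png

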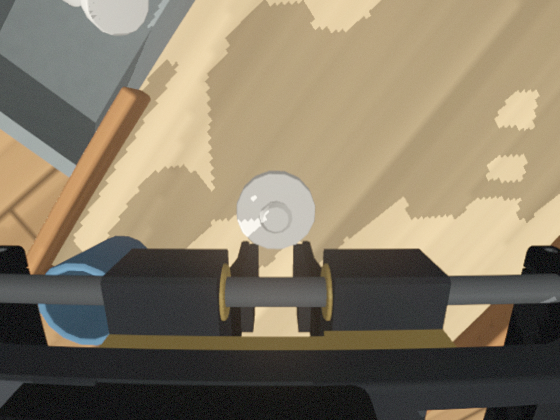

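```bash
python3 -m pendant '[{"offset":[11,0,0],"angular":[0,0,0],"fingers":0.79},{"offset":[11,0,0],"angular":[0,0,0],"fingers":0.79},{"offset":[11,0,0],"angular":[0,0,0],"fingers":0.79},{"offset":[8,0,0],"angular":[0,0,0],"fingers":0.79},{"offset":[4.5,0,0],"angular":[0,0,0],"fingers":0.79},{"offset":[0,0,0],"angular":[0,0,0],"fingers":0.79},{"offset":[-14,0,0],"angular":[0,0,0],"fingers":0.79},{"offset":[-10,0,-20],"angular":[0,0,0],"fingers":0.79},{"offset":[0,0,-15],"angular":[0,0,-8.8],"fingers":0.79},{"offset":[0,0,0],"angular":[0,0,-8.8],"fingers":0.79}]' && python3 -m pendant '[{"offset":[0,0,0],"angular":[0,0,-8.8],"fingers":0.79},{"offset":[0,0,0],"angular":[0,0,-8.8],"fingers":0.79},{"offset":[0,0,0],"angular":[0,0,-8.8],"fingers":0.79},{"offset":[0,0,0],"angular":[0,0,-8.8],"fingers":0.79},{"offset":[0,0,0],"angular":[0,0,0],"fingers":0.79}]' && python3 look.py j wrist && python3 -c "
from h import *
go(-48,0,95,0)"
```

```text
time: 16.42
position: [0.5742, 0.0628, 0.1336]
eef_rot: [[0.956, -0.294, 0.005], [-0.294, -0.956, 0.0], [0.004, -0.002, -1.0]]
force: [-0.9, 0.2, -0.3]
grip_width: 0.212
time: 17.05
position: [0.5734, 0.0621, 0.1319]
eef_rot: [[0.953, 0.304, 0.001], [0.304, -0.953, 0.0], [0.001, 0.0, -1.0]]
force: [-0.6, -0.2, -0.1]
grip_width: 0.212
t 17.05 tray [-37.7  41.5 131.9] head 0.02 tilt [0.08 0.  ] grip 0.212 F [-0.6 -0.2 -0.1]
wrist [194, 0, 18, 81, 1161] mid [80.9 92.2] size [47.4 26. ] z 0.0 0.082
wrist [215, 0, 286, 85, 22363] mid [91.3 -5. ] size [ 70.8 169.1] z 0.002 0.082
wrist [312, 157, 66, 65, 3340] mid [-8.5 -2.4] size [42.7 42.7] z 0.078 0.103
  knob? [336, 181, 26, 26, 516] [-6.2 -0.3]
t 17.10 tray [-37.7  41.3 131.7] head -0.04 tilt [ 0.08 -0.  ] grip 0.212 F [-0.1 -0.3 -1.3]
shift tool [-10.3  41.3  36.7] turn z -0.04
```

View pics/wrist_j.png

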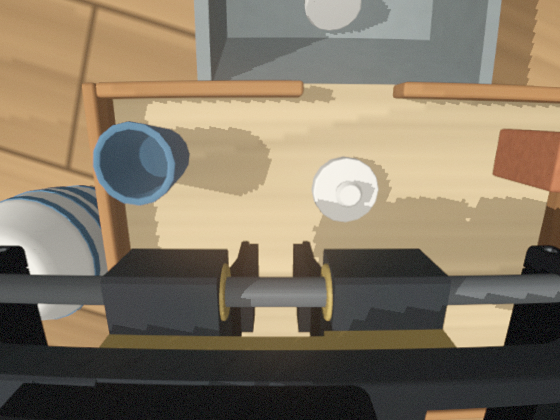

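The third lid is on the gate axis at (346,189). I'll align behind it and descend.

```bash
python3 -m pendant '[{"offset":[-6,20,0],"angular":[0,0,0],"fingers":0.79},{"offset":[-6,21.5,0],"angular":[0,0,0],"fingers":0.79},{"offset":[0,0,16],"angular":[0,0,0],"fingers":0.79},{"offset":[0,0,14],"angular":[0,0,0],"fingers":0.79},{"offset":[0,0,5],"angular":[0,0,0],"fingers":0.79},{"offset":[0,0,0],"angular":[0,0,0],"fingers":0.79}]' && python3 look.py k wrist && python3 -c "
from h import *
go(37,0,95,0)"
```

```text
time: 17.85
position: [0.5744, 0.0193, 0.0948]
eef_rot: [[0.952, 0.306, -0.001], [0.306, -0.952, 0.0], [-0.001, -0.001, -1.0]]
force: [0.4, -0.2, -0.1]
grip_width: 0.214
t 17.85 tray [-49.8   0.4  94.8] head 0.14 tilt [-0.08  0.02] grip 0.214 F [ 0.4 -0.2 -0.1]
wrist [90, 0, 20, 43, 706] mid [66.6 80.4] size [23.2 15.1] z 0.077 0.099
wrist [158, 0, 309, 49, 11677] mid [78.  -4.7] size [ 46.5 168.5] z 0.002 0.099
wrist [238, 141, 82, 81, 5103] mid [-8.5 -0.4] size [43.  40.6] z 0.078 0.103
  knob? [236, 250, 22, 26, 230] [-40.9  13.3]
  knob? [294, 250, 22, 26, 223] [-40.9 -12.4]
t 17.90 tray [-49.5   0.2  95.3] head 0.13 tilt [-0.02  0.02] grip 0.208 F [ 0.3 -0.5  0.6]
shift tool [86.5  0.3  0.3] turn z 0.13
```

View pics/wrist_k.png

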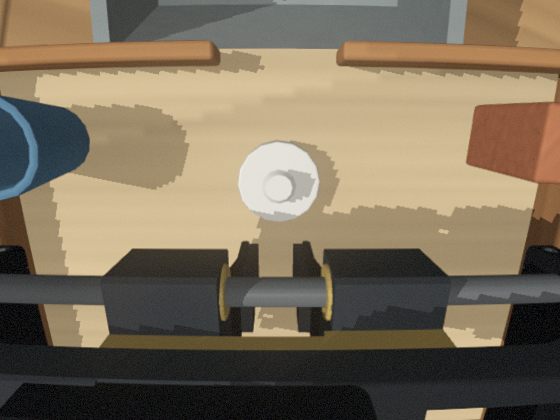

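```bash
python3 -m pendant '[{"offset":[7,0,0],"angular":[0,0,0],"fingers":0.79},{"offset":[8,0,0],"angular":[0,0,0],"fingers":0.79},{"offset":[8,0,0],"angular":[0,0,0],"fingers":0.79},{"offset":[11,0,0],"angular":[0,0,0],"fingers":0.79},{"offset":[11,0,0],"angular":[0,0,0],"fingers":0.79},{"offset":[11,0,0],"angular":[0,0,0],"fingers":0.79},{"offset":[11,0,0],"angular":[0,0,0],"fingers":0.79},{"offset":[11,0,0],"angular":[0,0,0],"fingers":0.79},{"offset":[8,0,0],"angular":[0,0,0],"fingers":0.79},{"offset":[0,0,0],"angular":[0,0,0],"fingers":0.79}]' && python3 look.py l wrist
```

```text
time: 19.15
position: [0.6573, 0.0449, 0.0954]
eef_rot: [[0.952, 0.305, 0.0], [0.305, -0.952, 0.0], [0.001, -0.0, -1.0]]
force: [-1.2, 0.0, -0.4]
grip_width: 0.212
t 19.15 tray [37.  -0.4 95.4] head 0.08 tilt [0.03 0.02] grip 0.212 F [-1.2  0.  -0.4]
wrist [89, 0, 41, 224, 3689] mid [110.3  89.5] size [110.1  21.9] z 0.055 0.082
wrist [131, 0, 333, 224, 65621] mid [121.5 -24.9] size [133.5 210.9] z 0.0 0.082
  knob? [235, 250, 23, 26, 221] [45.9 12.6]
  knob? [294, 250, 21, 26, 220] [ 46.  -13.2]
```

View pics/wrist_l.png

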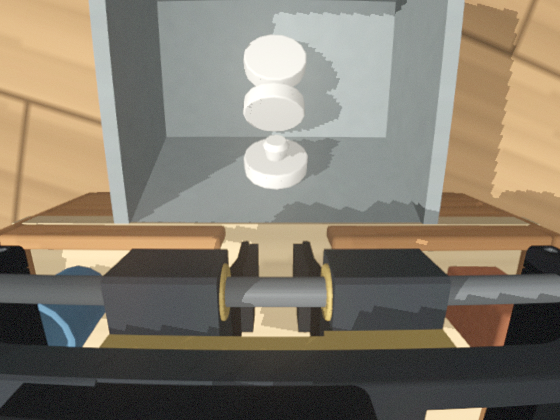

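All three lids are in the slot box, at (275,62), (274,105) and (276,162); the last is still on the chute in this frame. I'll back off, rise, and check that they settle.

```bash
python3 -m pendant '[{"offset":[-16,0,0],"angular":[0,0,0],"fingers":0.79},{"offset":[-10,0,-25],"angular":[0,0,0],"fingers":0.79},{"offset":[-30,0,-40],"angular":[0,0,0],"fingers":0.79},{"offset":[-20,0,-40],"angular":[0,0,0],"fingers":0.79},{"offset":[0,0,-10],"angular":[0,0,0],"fingers":0.79},{"offset":[0,0,0],"angular":[0,0,0],"fingers":0.79},{"offset":[0,0,0],"angular":[0,0,0],"fingers":0.79}]' && python3 look.py m wrist top scene
```

```text
time: 20.08
position: [0.5839, 0.0214, 0.209]
eef_rot: [[0.952, 0.305, -0.002], [0.305, -0.952, 0.0], [-0.002, -0.001, -1.0]]
force: [-0.0, -0.9, -0.7]
grip_width: 0.212
t 20.07 tray [-40.1  -0.5 209. ] head 0.08 tilt [-0.14  0.  ] grip 0.212 F [-0.  -0.9 -0.7]
wrist [163, 0, 16, 88, 922] mid [90.3 95.3] size [65.9 33.3] z 0.001 0.082
wrist [182, 0, 208, 89, 17106] mid [101.3 -16.7] size [ 89.8 193.6] z 0.0 0.082
top [218, 52, 114, 103, 5500] mid [127.4  -4.7] size [135.2 191.8] z 0.0 0.085
  knob? [222, 174, 14, 17, 36] [ 23.5 118.4]
scene [233, 259, 148, 124, 6425] mid [125.1   0.5] size [139.8 176.6] z 0.0 0.082
  knob? [328, 214, 19, 10, 80] [  5.  119.7]
  knob? [326, 226, 23, 11, 74] [ 28.2 104.8]
  knob? [198, 282, 21, 10, 82] [  31.7 -112.1]
```

```bash
cd pics && python3 -c "
import cv2,numpy as np
t=cv2.imread('top_m.png');s=cv2.imread('scene_m.png')
a=cv2.resize(t[40:170,200:390],None,fx=2.1,fy=2.1);b=cv2.resize(s[180:400,180:390],None,fx=1.9,fy=1.9)
h=max(a.shape[0],b.shape[0]);o=np.zeros((h,a.shape[1]+b.shape[1],3),np.uint8);o[:a.shape[0],:a.shape[1]]=a;o[:b.shape[0],a.shape[1]:]=b
cv2.imwrite('m2.png',o)"
```

```text
(no output)
```

View pics/m2.png

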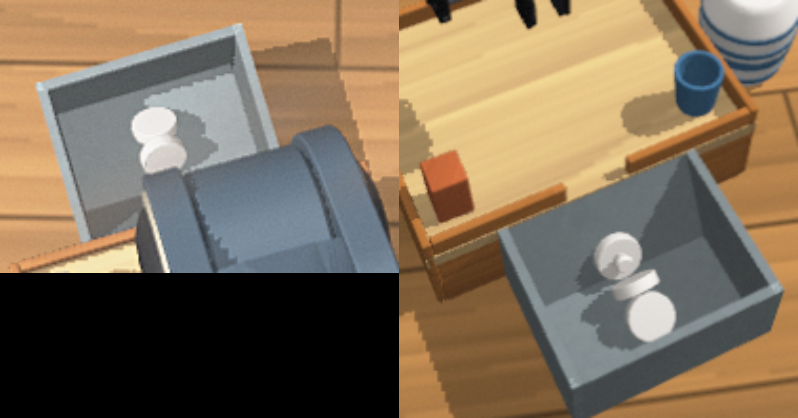

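View pics/wrist_m.png

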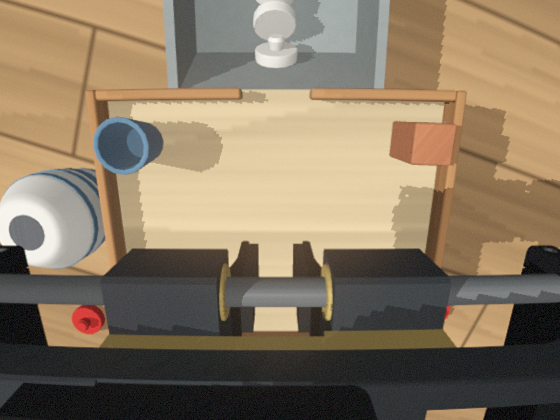

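The third lid appears to be leaning on the chute against the second one (scene crop (618,255)). I'll check whether it is still moving, and measure it.

```bash
python3 -m pendant '[{"offset":[-40,0,-20],"angular":[0,0,0],"fingers":0.79},{"offset":[-20,0,0],"angular":[0,0,0],"fingers":0.79},{"offset":[0,0,0],"angular":[0,0,0],"fingers":0.79},{"offset":[0,0,0],"angular":[0,0,0],"fingers":0.79}]' && python3 - <<'E'
from h import *
from station import *
p=np.load("tray.npy");c,s=np.cos(p[2]),np.sin(p[2])
for n in ["scene","top"]:
    f=grab_frame(n);im=f["image"];P=cloud(f);z=P[...,2]*1000
    D=P[...,:2]-p[:2];t=np.stack([D[...,0]*c+D[...,1]*s,-D[...,0]*s+D[...,1]*c],-1)*1000
    x=t[...,0]; floor=np.where(x<100,77-(x-58)*np.tan(np.radians(60)),5)
    m=(x>60)&(x<188)&(np.abs(t[...,1])<60)&(z>floor+6)&(z<78)&((f["image"].max(2).astype(int)-f["image"].min(2))<30)&(f["image"].min(2)>130)
    m=cv2.morphologyEx(m.astype(np.uint8),cv2.MORPH_OPEN,np.ones((3,3)))
    k,l,st,_=cv2.connectedComponentsWithStats(m)
    for i in range(1,k):
        if st[i,4]>30:
            q=t[l==i];zz=z[l==i];print(n,st[i].tolist(),q.min(0).round(),q.max(0).round(),"z",zz.min().round(),zz.max().round())
    np.savez(n+"_n.npz",**f)
    if n=="scene": a=im[230:380,230:390]
    else: b=im[40:170,200:350]
a=cv2.resize(a,None,fx=3,fy=3,interpolation=cv2.INTER_CUBIC);b=cv2.resize(b,None,fx=2.2,fy=2.2)
o=np.zeros((450,a.shape[1]+b.shape[1],3),np.uint8);o[:a.shape[0],:a.shape[1]]=a[:450];o[:b.shape[0],a.shape[1]:]=b
cv2.imwrite("pics/n2.png",o[:,:,::-1])
E
```

```text
time: 20.72
position: [0.5278, 0.0034, 0.2302]
eef_rot: [[0.952, 0.305, 0.0], [0.305, -0.952, 0.0], [0.0, -0.0, -1.0]]
force: [0.0, 0.3, 0.3]
grip_width: 0.209
scene [284, 304, 24, 23, 425] [ 83. -19.] [110.  19.] z 11.0 46.0
scene [293, 322, 32, 38, 748] [109. -19.] [168.  20.] z 12.0 44.0
top [263, 91, 31, 43, 823] [ 82. -19.] [168.  21.] z 13.0 47.0
```

View pics/n2.png

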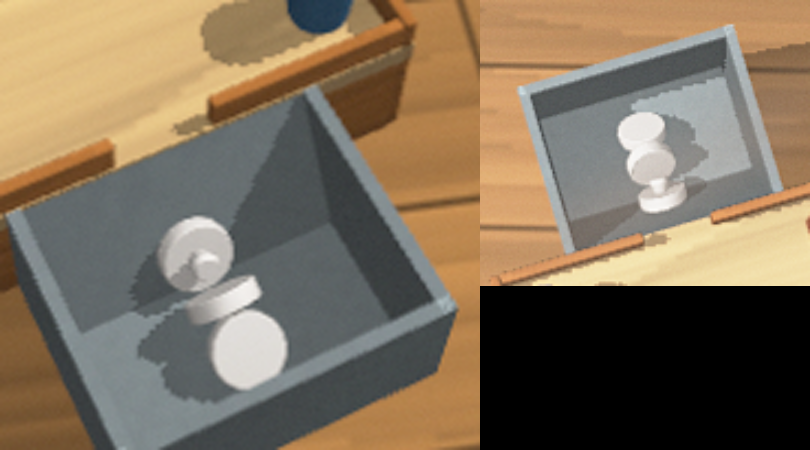

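```bash
python3 -m pendant '[{"offset":[-20,0,-20],"angular":[0,0,0],"fingers":0.79},{"offset":[0,0,0],"angular":[0,0,0],"fingers":0.79},{"offset":[0,0,0],"angular":[0,0,0],"fingers":0.79},{"offset":[0,0,0],"angular":[0,0,0],"fingers":0.79},{"offset":[0,0,0],"angular":[0,0,0],"fingers":0.79},{"offset":[0,0,0],"angular":[0,0,0],"fingers":0.79},{"offset":[0,0,0],"angular":[0,0,0],"fingers":0.79},{"offset":[0,0,0],"angular":[0,0,0],"fingers":0.79},{"offset":[0,0,0],"angular":[0,0,0],"fingers":0.79},{"offset":[0,0,0],"angular":[0,0,0],"fingers":0.79}]' && python3 - <<'E'
from h import *
from station import *
go()
p=np.load("tray.npy");c,s=np.cos(p[2]),np.sin(p[2])
for n in ["scene","top"]:
    f=grab_frame(n);g=dict(np.load(n+"_n.npz"));o=dict(np.load(n+"0.npz"))
    P=cloud(f);z=P[...,2]*1000
    D=P[...,:2]-p[:2];t=np.stack([D[...,0]*c+D[...,1]*s,-D[...,0]*s+D[...,1]*c],-1)*1000
    x=t[...,0];slot=(x>55)&(x<195)&(np.abs(t[...,1])<85)
    d=np.abs(f["image"].astype(int)-g["image"]).max(2); print(n,"slot px changed since 1.2 s ago",(d[slot]>40).sum(),"of",slot.sum())
    for lab in ["cup","post","jar"]:
        r=outline_of(lab,n); print(lab,[(round(q["conf"],2),np.round(q["centre"],1).tolist()) for q in r[:1]])
    fl=np.where(x<100,77-(x-58)*np.tan(np.radians(60)),5)
    m=slot&(x>62)&(x<186)&(np.abs(t[...,1])<60)&(z>fl+6)&(z<78)&(f["image"].min(2)>150)
    print("lids in slot: x",np.percentile(x[m],[1,99]).round(),"y",np.percentile(t[...,1][m],[1,99]).round(),"z",np.percentile(z[m],[1,99]).round())
    w=(x>-165)&(x<56)&(np.abs(t[...,1])<135)&(z>85)&(z<108)&(f["image"].min(2)>150); print("white px above deck",w.sum())
    cv2.imwrite(f"pics/{n}_end.png",f["image"][:,:,::-1])
E
```

```text
time: 22.08
position: [0.5081, -0.003, 0.2506]
eef_rot: [[0.952, 0.305, 0.0], [0.305, -0.952, -0.0], [0.0, 0.0, -1.0]]
force: [-0.1, -0.4, -0.1]
grip_width: 0.21
t 22.07 tray [-119.7   -0.7  250.6] head 0.07 tilt [ 0.01 -0.  ] grip 0.210 F [-0.1 -0.4 -0.1]
scene slot px changed since 1.2 s ago 0 of 10653
cup [(0.82, [223.4, 336.7])]
post [(0.61, [276.0, 208.8])]
jar [(0.81, [191.1, 369.6])]
lids in slot: x [ 84. 166.] y [-17.  19.] z [13. 43.]
white px above deck 0
top slot px changed since 1.2 s ago 0 of 7894
cup [(0.67, [143.7, 361.7])]
post [(0.89, [142.8, 362.6])]
jar [(0.6, [242.5, 189.8])]
lids in slot: x [ 83. 166.] y [-17.  20.] z [14. 45.]
white px above deck 6
```

View pics/scene_end.png

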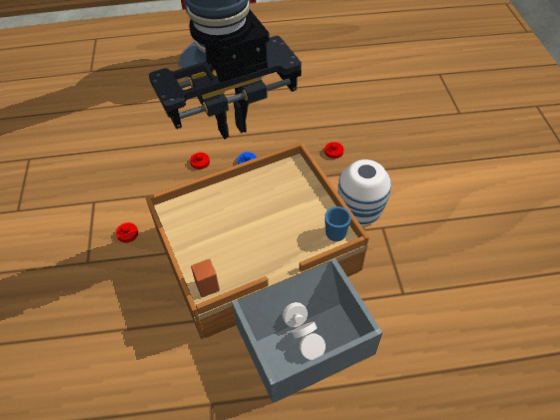

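All lids are at rest below deck level in the slot. The top-camera "cup" hit actually landed on the post, but the scene view shows the cup in place at (337,223). I'm handing in now.

```bash
python3 -c "
from station import finish_job
print(finish_job())"
```

```text
the job is handed in; nothing more can be done
None
```

All three white lids are in the catch slot and the job is handed in, at about 22 s. I slid them one after another with the fingertips: the middle one straight through the gate, each of the other two first onto the gate axis and then through. I never lifted or gripped any of them.

**Last checks that passed:**
- **Lids:** they lie within tray x 83–166, y ±20 mm and all below z 47 mm, well under deck level. Nothing in the slot changed between two pictures about 1.2 s apart.
- **Deck and bystanders:** no lid is left on the deck. The cup, post and jar are where they started, and the look-alikes were not touched.
- **Hand:** it is clear above the tray and the measured force is about zero.

**What was off:**
- **Lids not all flat:** they came to rest in a row, leaning on each other. The first is flipped knob-down on the slot floor, the second is tilted against it, and the third rests on the lower chute against the second. I left them that way because reaching in would have put the gripper body close to the slot walls.
- **Fingertips touched the deck once:** this was during one descent, at about 2 N, and I corrected it straight away.
- **Cup check in the top view:** the final detection there landed on the post instead, so the cup was confirmed only from the scene camera.
- **Camera agreement:** positions from the different cameras differed by 2–3 mm.

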